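# Put a stencil dauber away in the ring of its size

### The arm

A 6-joint arm with a two-finger parallel gripper is mounted at the origin on the work surface. World frame = base frame: x ahead of the robot, y to its left, z up, the work surface at z = 0. Lengths are in m, angles in rad, forces in N, time in s.
With the tool pointing down it reaches from about 0.35 to 0.875 m from the base axis. Payload 4.2 kg.
Tool frame: the origin (TCP) lies at the very end of the fingers, on their centre line; the grasp point (between the pads) lies 19 mm behind it (manip.grasp_offset is the distance from the TCP to the grasp point, in m); z points along the fingers, y is the line along which they close (so a half turn about z gives the same grasp; the last joint's range is limited). The gripper opens to 87 mm and grips with 3 to 60 N. Pads are 19 mm wide; open, the fingers measure 117 mm over their backs; the gripper's body (75 mm by 190 mm) begins 51 mm behind the grasp point.
Start: joints at [-0.912, 0.385, 0.008, 0, -1.194, -0.259], TCP at [0.243, -0.576, 0.223] pointing down, gripper open.
Joint ranges: [-3.14, 3.14], [-1.21, 2.06], [-1.07, 1.41], [-3.16, 2.05], [-2.99, -0.16], [-3.1, 3.1]. Speed limits (rad/s): [2.79, 2.79, 3.14, 3.14, 3.14, 3.14].

### API

Orientations are given as a rotation vector (axis times angle).
In Python, from rig import manip, cams gives the robot as it stands. The module is installed in compiled form; this text tells all that it offers.
- The arm moves only by the tool jog_arm, never from a script. Its argument "series" is a list of rows, each a list of 7 numbers: the opening, from 0 (shut) to 1 (fully open), then the shift along the tool's x, y, z in m, then the turn, a rotation vector about the tool's x, y, z in rad. A call has 1 to 8 rows; each row is the pose to reach, as a shift and turn from the pose commanded when the call began, along the tool's axes at that moment; what a row does not reach only later rows make up. A row lasts 1/12 s, in which the tool goes at most 41.7 mm and 7.16 degrees, less where a joint would pass 70% of its speed; a pose out of reach is approached as far as the arm can. A call with a gripper value outside its range is refused whole. The fingers move at their own pace and stop on an object; "squeeze" is the grip in N (left out, the last holds). Time passes only in rows, so rows that repeat a pose let the fingers close. It gives the time, the measured TCP pose, the force, the opening and the grip force at its end, in the units of the state.
- manip.sense(): the state, without advancing time (a new reading comes with each control period).
- cams.camera(name): name is "side" or "top" or "wrist"; returns (picture, depth): 400x640x3 uint8, red, green, blue; 400x640 float32, m along the optical axis (not along the pixel's ray), 0 where there is no reading.
- cams.camera_info(name): a dict with "fx", "fy", "cx", "cy" (pixels), "cam_to_world" (4x4, takes a point from camera to world coordinates). Camera axes: x right, y down, z forward; pixel columns grow to the right and rows downward; lengths in m; the calibration is good to about 2 mm. A picture is of the moment at which its call begins: read the wrist's pose just before it. camera_info takes no time and is no camera call; for the wrist camera it gives the pose at the moment of the call.
- manip.close_job(): hands the job in; it is judged then, once.
The state is a dict: "clock": time; "q": joint angles; "joint_vel": joint speeds; "joint_torque": joint torques, N m; "ee_pos": TCP position; "tcp_rot": TCP orientation; "ft_force": force on the tool from outside, world axes, zero at the start; "torque": the same for the moment, N m; "gripper_width": finger opening in m; "grip_force": force on a finger pad.
Only numpy, scipy, OpenCV 4.12 (cv2) and the standard library are available. Lean on these libraries where they do the work, as an engineer would, in place of code of your own. Each camera call takes 0.05 s, during which the arm holds its last target. There are 200 camera calls.

### The job

Take the wooden stencil dauber that stands on the brown card and, holding it upright, try its barrel in the rack's rings one after another, starting with the widest, letting the barrel's end slip about a centimetre into each ring that takes it, until a ring is too narrow and stops it. Only rest it gently on that ring, do not force it; then go back to the last ring that took it, lower it (do not drop it) until its collar sits flat on that ring, and let go. Leave the two daubers on the plywood board, the paint bottle and the brush beaker where they are.

Things in the scene. Friction and masses are not known exactly. Their poses are not given: they have to be found in the camera images.
- dauber_a: pale wooden stencil dauber, upright, 0.09 kg. Barrel 45 mm long, 2 mm bevel at its end, 28, 24 or 20 mm thick (one of each; which is not told, feel it); collar 38 mm wide, 45-51 mm up; round grip knob 22 mm wide, 51-97 mm up. All three are alike but for the barrel. Origin: centre of the lower end, z up. Put away only the one standing on the brown card; the other two stand on the board.
- dauber_b: pale wooden stencil dauber, upright, 0.09 kg. Barrel 45 mm long, 2 mm bevel at its end, 28, 24 or 20 mm thick (one of each; which is not told, feel it); collar 38 mm wide, 45-51 mm up; round grip knob 22 mm wide, 51-97 mm up. All three are alike but for the barrel. Origin: centre of the lower end, z up. Put away only the one standing on the brown card; the other two stand on the board.
- dauber_c: pale wooden stencil dauber, upright, 0.09 kg. Barrel 45 mm long, 2 mm bevel at its end, 28, 24 or 20 mm thick (one of each; which is not told, feel it); collar 38 mm wide, 45-51 mm up; round grip knob 22 mm wide, 51-97 mm up. All three are alike but for the barrel. Origin: centre of the lower end, z up. Put away only the one standing on the brown card; the other two stand on the board.
- rack: fixed rack: wooden foot 75 x 250 x 12 mm, two posts, steel rail 35 mm behind the ring centres (rail top 99 mm up). Four rigid steel rings stand out from the rail towards the robot in a row along y, centres 55 mm apart, widest at +y. Origin: on the table beneath the middle of the row; z up. Open room below the rings down to the foot.
- ring_1: first, widest ring of the rack: level steel ring with a 30 mm hole, wall 6 mm, 8 mm thick. Origin: centre of its hole at its underside, which is 90 mm above the table (top face 98 mm above it), z up.
- ring_2: second ring of the rack: level steel ring with a 26 mm hole, wall 6 mm, 8 mm thick. Origin: centre of its hole at its underside, which is 90 mm above the table (top face 98 mm above it), z up.
- ring_3: third ring of the rack: level steel ring with a 22 mm hole, wall 6 mm, 8 mm thick. Origin: centre of its hole at its underside, which is 90 mm above the table (top face 98 mm above it), z up.
- ring_4: fourth, narrowest ring of the rack: level steel ring with a 18 mm hole, wall 6 mm, 8 mm thick. Origin: centre of its hole at its underside, which is 90 mm above the table (top face 98 mm above it), z up. None of the three barrels goes into it. Ring_1 takes all three. The last ring that takes a barrel is 2 mm wider than it.
- card: plain brown card fixed flat on the table, 110 x 150 x 3 mm, with the dauber to be put away standing on it. Origin: centre of its underside, at table height.
- board: thin plywood board fixed flat on the table, 90 x 190 x 3 mm, with the two other daubers standing on it. Origin: centre of its underside.
- bottle: red paint bottle, 72 mm in diameter, 210 mm tall, standing. Origin: centre of its underside.
- beaker: green beaker, 72 mm in diameter, 100 mm tall, with brushes sticking up to 190 mm. Origin: centre of its underside.
Mind the look-alikes: they are no part of the job. What is shaped like the dauber_c but blue is not meant.

How it is judged:
On the way, in this order (a step that is already met when the one before it is completed fails the run):
1. the barrel's end is in the widest ring, at least 6 mm below its top (((z of dauber_a in the frame of ring_1 between -0.06 and 0.002 m and horizontal distance between dauber_a and ring_1 below 0.005 m) or (z of dauber_b in the frame of ring_1 between -0.06 and 0.002 m and horizontal distance between dauber_b and ring_1 below 0.005 m) or (z of dauber_c in the frame of ring_1 between -0.06 and 0.002 m and horizontal distance between dauber_c and ring_1 below 0.005 m))), for 0.05 s.
2. then the second ring is tried: the thickest barrel rests on it and is stopped, a thinner one goes at least 6 mm in (((contact force between dauber_a and ring_2 above 1.5 N and z of dauber_a in the frame of ring_2 above 0.003 m and horizontal distance between dauber_a and ring_2 below 0.006 m and angle between dauber_a's own z axis and vertical below 0.2 rad) or (z of dauber_b in the frame of ring_2 between -0.06 and 0.002 m and horizontal distance between dauber_b and ring_2 below 0.005 m) or (z of dauber_c in the frame of ring_2 between -0.06 and 0.002 m and horizontal distance between dauber_c and ring_2 below 0.005 m))), for 0.05 s.
3. then the third ring is tried: the middle barrel rests on it and is stopped, the thinnest goes at least 6 mm in (the thickest is already back at the first ring) (((horizontal distance between dauber_a and ring_1 below 0.005 m and z of dauber_a in the frame of ring_1 below 0.002 m) or (contact force between dauber_b and ring_3 above 1.5 N and z of dauber_b in the frame of ring_3 above 0.003 m and horizontal distance between dauber_b and ring_3 below 0.006 m and angle between dauber_b's own z axis and vertical below 0.2 rad) or (z of dauber_c in the frame of ring_3 between -0.06 and 0.002 m and horizontal distance between dauber_c and ring_3 below 0.005 m))), for 0.05 s.
4. then the thinnest barrel rests on the fourth ring and is stopped (a thicker one is lowered home in the last ring that took it) (((z of dauber_a in the frame of ring_1 between -0.041 and -0.0345 m and horizontal distance between dauber_a and ring_1 below 0.003 m and angle between dauber_a's own z axis and vertical below 0.07 rad) or (z of dauber_b in the frame of ring_2 between -0.041 and -0.0345 m and horizontal distance between dauber_b and ring_2 below 0.003 m and angle between dauber_b's own z axis and vertical below 0.07 rad) or (contact force between dauber_c and ring_4 above 1.5 N and z of dauber_c in the frame of ring_4 above 0.003 m and horizontal distance between dauber_c and ring_4 below 0.006 m and angle between dauber_c's own z axis and vertical below 0.2 rad))), for 0.05 s.
At the end, for the whole second after the job is handed in: the dauber from the card hangs at rest in the last ring that takes its barrel (28 mm barrel: first, 24 mm: second, 20 mm: third ring), collar within 2.5 mm of the ring's top, centred within 3 mm and upright within 4 degrees; no dauber is left on or within 100 mm of the card's centre (((z of dauber_a in the frame of ring_1 between -0.041 and -0.0345 m and horizontal distance between dauber_a and ring_1 below 0.003 m and angle between dauber_a's own z axis and vertical below 0.07 rad and linear speed of dauber_a below 0.02 m/s and horizontal distance between each of dauber_a, dauber_b, dauber_c and card above 0.1 m) or (z of dauber_b in the frame of ring_2 between -0.041 and -0.0345 m and horizontal distance between dauber_b and ring_2 below 0.003 m and angle between dauber_b's own z axis and vertical below 0.07 rad and linear speed of dauber_b below 0.02 m/s and horizontal distance between each of dauber_a, dauber_b, dauber_c and card above 0.1 m) or (z of dauber_c in the frame of ring_3 between -0.041 and -0.0345 m and horizontal distance between dauber_c and ring_3 below 0.003 m and angle between dauber_c's own z axis and vertical below 0.07 rad and linear speed of dauber_c below 0.02 m/s and horizontal distance between each of dauber_a, dauber_b, dauber_c and card above 0.1 m))); the robot touches nothing.
It fails at once if the held dauber is forced against the rack with more than 35 N ((contact force between dauber_a and rack above 35 N and contact force between the fingers and dauber_a above 2 N) or (contact force between dauber_b and rack above 35 N and contact force between the fingers and dauber_b above 2 N) or (contact force between dauber_c and rack above 35 N and contact force between the fingers and dauber_c above 2 N)).
It fails at once if the dauber is dropped into a ring: it falls faster than 0.35 m/s with its end in a ring ((z of dauber_a in the frame of ring_1 between -0.06 and 0.002 m and horizontal distance between dauber_a and ring_1 below 0.005 m and linear speed of dauber_a above 0.35 m/s) or (z of dauber_b in the frame of ring_1 between -0.06 and 0.002 m and horizontal distance between dauber_b and ring_1 below 0.005 m and linear speed of dauber_b above 0.35 m/s) or (z of dauber_b in the frame of ring_2 between -0.06 and 0.002 m and horizontal distance between dauber_b and ring_2 below 0.005 m and linear speed of dauber_b above 0.35 m/s) or (z of dauber_c in the frame of ring_1 between -0.06 and 0.002 m and horizontal distance between dauber_c and ring_1 below 0.005 m and linear speed of dauber_c above 0.35 m/s) or (z of dauber_c in the frame of ring_2 between -0.06 and 0.002 m and horizontal distance between dauber_c and ring_2 below 0.005 m and linear speed of dauber_c above 0.35 m/s) or (z of dauber_c in the frame of ring_3 between -0.06 and 0.002 m and horizontal distance between dauber_c and ring_3 below 0.005 m and linear speed of dauber_c above 0.35 m/s)).
It fails at once if one of the daubers on the board is shifted by more than 20 mm (distance of each of dauber_a, dauber_b from where it was at the start of the episode above 0.02 m or distance of each of dauber_b, dauber_c from where it was at the start of the episode above 0.02 m or distance of each of dauber_a, dauber_c from where it was at the start of the episode above 0.02 m).
It fails at once if the bottle or the beaker is shifted by more than 25 mm or tipped (distance of any of bottle, beaker from where it was at the start of the episode above 0.025 m or angle between any of bottle, beaker's own z axis and vertical above 0.3 rad).
It also fails if it takes over 67 s, if anything falls off the work surface, if the arm or the gripper's body presses on something with over 40 N, if the wrist force passes 120 N, or if a joint passes its speed limit or range.

## Working session

There is one attempt and no reset: what is moved stays moved. The work goes in short steps, Python scripts to look and compute and a tool call to move; the robot and the scene stay as the last step left them, time stands still between calls to the robot, and variables do not carry over. Pictures are saved under pics/ and viewed, at most 10 in all, crops included, and the job is handed in when it is done.

Besides the shell and the picture viewer there is one more tool, called after "Request:" as name(argument=value, ...) on one line, values as JSON. jog_arm: Moves the arm, as the interface text tells. Its arguments: {"type":"object","properties":{"series":{"type":"array","items":{"type":"array","items":{"type":"number"}}},"squeeze":{"type":"number"}},"required":["series"]}

```bash
mkdir -p pics
python3 - <<'E'
from rig import manip,cams
import cv2,numpy as np
print(manip.sense(), manip.grasp_offset)
for n in("top","side"):
    p,d=cams.camera(n); cv2.imwrite(f"pics/{n}0.png",p[:,:,::-1]); np.savez(f"{n}0.npz",p=p,d=d,**cams.camera_info(n)); print(cams.camera_info(n))
E
```

```text
{'clock': 0.0, 'q': array([-9.12424687e-01,  3.85589086e-01,  6.62874236e-03, -5.02553715e-04,
       -1.19397759e+00, -2.58569611e-01]), 'joint_vel': array([ 2.98537713e-04,  5.33428779e-05, -1.85658741e-04,  1.78632495e-03,
        3.37626334e-04,  1.24547971e-03]), 'joint_torque': array([ 5.11857397e-04, -3.90668285e+01,  1.87412059e+01,  4.21999186e+00,
        1.10125242e-02, -1.64640305e-04]), 'ee_pos': array([ 0.24304346, -0.57516273,  0.22144057]), 'tcp_rot': array([ 0.62344253, -3.07856937, -0.00334078]), 'ft_force': array([ 0.85512578,  0.30617506, -0.6664151 ]), 'torque': array([ 0.00654613, -0.03054125,  0.02114646]), 'grip_force': 0.0, 'gripper_width': 0.08719977920016041} 0.0187
{'fx': 487.82781893775456, 'fy': 487.82781893775456, 'cx': 317.6490753762995, 'cy': 191.10702547422952, 'cam_to_world': array([[-1.63460721e-02, -9.92254771e-01,  1.23139253e-01,
         4.23547707e-01],
       [-9.99865721e-01,  1.63645122e-02, -8.61722579e-04,
         3.57114149e-03],
       [-1.16006546e-03, -1.23136803e-01, -9.92389027e-01,
         1.41472249e+00],
       [ 0.00000000e+00,  0.00000000e+00,  0.00000000e+00,
         1.00000000e+00]])}
{'fx': 501.47765077521717, 'fy': 501.47765077521717, 'cx': 323.1303020820514, 'cy': 205.16914416214004, 'cam_to_world': array([[ 0.97420979, -0.14388712,  0.17381538,  0.31251478],
       [-0.22433544, -0.53477984,  0.81466811, -1.19985482],
       [-0.02426729, -0.8326506 , -0.55326674,  0.90571866],
       [ 0.        ,  0.        ,  0.        ,  1.        ]])}
```

View pics/top0.png

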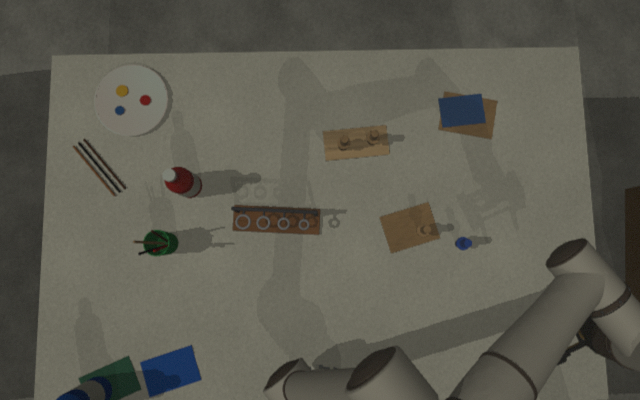

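View pics/side0.png

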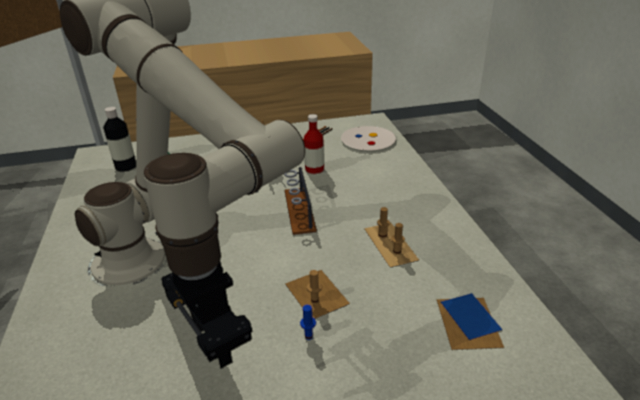

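The top view shows the dauber on the card at px (427,230), and the blue look-alike at (463,243). The rings run from (243,222), the widest, to (304,224). The board daubers are at (345,142) and (374,137), the bottle at (180,180) and the beaker at (160,242). Next I'll measure using depth.

```bash
cat > h.py <<'E'
import numpy as np
def cloud(f):
    z=np.load(f); d=z['d']; v,u=np.mgrid[:400,:640]
    P=np.stack([(u-z['cx'])/z['fx']*d,(v-z['cy'])/z['fy']*d,d],-1)
    T=z['cam_to_world']; W=P@T[:3,:3].T+T[:3,3]; W[d==0]=np.nan
    return z['p'],W
def ray(f,uv,h):
    z=np.load(f);T=z['cam_to_world'];r=T[:3,:3]@np.array([(uv[0]-z['cx'])/z['fx'],(uv[1]-z['cy'])/z['fy'],1]);o=T[:3,3]
    return o+r*(h-o[2])/r[2]
E
python3 - <<'E'
from h import *
import cv2
p,W=cloud('top0.npz')
c=[]
for (u0,u1,v0,v1),n in (((225,345,195,245),'rack'),((375,480,195,260),'card')):
    c.append(cv2.resize(p[v0:v1,u0:u1,::-1],(800,int(800*(v1-v0)/(u1-u0))),interpolation=cv2.INTER_CUBIC))
a=cv2.resize(np.vstack(c),None,fx=.7,fy=.7); a=np.clip(a*1.6,0,255).astype(np.uint8); print(a.shape); cv2.imwrite('pics/z.png',a)
np.set_printoptions(precision=3,suppress=True)
print('table z',W[300,200],W[225,400])
for n,s in (('dauber',np.s_[215:250,412:440]),('board',np.s_[125:160,325:395]),('blue',np.s_[230:255,450:480]),('bottle',np.s_[160:205,160:210]),('beaker',np.s_[225:262,135:182])):
    w=W[s].reshape(-1,3)
    for lo,hi in((.085,.12),(.05,.085),(.12,.3)):
        m=w[(w[:,2]>lo)&(w[:,2]<hi)]
        if len(m): print(n,lo,len(m),np.median(m,0),m.min(0),m.max(0))
w=W[195:245,225:345].reshape(-1,3); m=w[(w[:,2]>.08)&(w[:,2]<.13)]; print('rack',len(m),m.min(0),m.max(0))
pp=p[195:245,225:345]; 
for nm in ('top0','side0'):
    p2,W2=cloud(nm+'.npz'); hsv=cv2.cvtColor(p2,cv2.COLOR_RGB2HSV)
    m=cv2.inRange(hsv,(3,60,30),(25,255,255)); n,l,st,ce=cv2.connectedComponentsWithStats(m)
    for i in range(1,n):
        if st[i,4]>300: print(nm,st[i],ce[i],np.nanmean(W2[l==i],0))
E
```

```text
(580, 560, 3)
table z [ 0.292  0.343 -0.002] [ 0.496 -0.235 -0.   ]
dauber 0.085 57 [ 0.479 -0.287  0.098] [ 0.468 -0.299  0.086] [ 0.488 -0.278  0.106]
dauber 0.05 83 [ 0.476 -0.281  0.054] [ 0.462 -0.306  0.05 ] [ 0.495 -0.272  0.084]
board 0.085 107 [ 0.736 -0.147  0.098] [ 0.719 -0.167  0.085] [ 0.755 -0.062  0.106]
board 0.05 166 [ 0.733 -0.141  0.056] [ 0.711 -0.176  0.05 ] [ 0.763 -0.055  0.085]
blue 0.085 59 [ 0.44  -0.396  0.095] [ 0.429 -0.408  0.086] [ 0.448 -0.388  0.101]
blue 0.05 67 [ 0.44  -0.39   0.054] [ 0.424 -0.409  0.05 ] [ 0.457 -0.381  0.083]
bottle 0.085 101 [0.602 0.347 0.101] [0.584 0.338 0.085] [0.654 0.386 0.119]
bottle 0.05 92 [0.604 0.345 0.067] [0.584 0.338 0.05 ] [0.65  0.387 0.085]
bottle 0.12 610 [0.614 0.365 0.149] [0.584 0.339 0.12 ] [0.654 0.407 0.217]
beaker 0.085 200 [0.454 0.439 0.099] [0.419 0.403 0.085] [0.489 0.474 0.12 ]
beaker 0.05 200 [0.454 0.448 0.067] [0.421 0.403 0.05 ] [0.486 0.472 0.085]
beaker 0.12 109 [0.438 0.445 0.156] [0.423 0.413 0.121] [0.485 0.468 0.195]
rack 675 [0.482 0.005 0.082] [0.548 0.238 0.106]
top0 [438  98  59  41 8
[... 494 characters left out ...]
13   65   24   77 1103] [126.784  99.979] [-0.153  1.459 -0.064]
side0 [168 111  32  26 466] [179.515 126.532] [ 0.097  1.318 -0.184]
side0 [ 144  153   62   31 1452] [174.395 167.846] [ 0.243 -0.587  0.584]
side0 [ 84 182  48  24 813] [107.419 193.61 ] [ 0.003 -0.016  0.235]
side0 [284 189  33  46 860] [298.979 213.874] [0.508 0.086 0.015]
side0 [ 364  207   55   60 1546] [390.56 240.9 ] [ 0.735 -0.127  0.021]
side0 [ 75 209  30  40 370] [ 86.792 224.843] [-0.053 -0.069  0.183]
side0 [156 227  51  49 740] [178.397 254.686] [ 0.226 -0.611  0.457]
side0 [ 285  270   65   49 1720] [317.055 292.792] [ 0.487 -0.275  0.014]
side0 [ 436  298   68   52 1099] [465.914 334.379] [ 0.796 -0.483  0.001]
```

View pics/z.png

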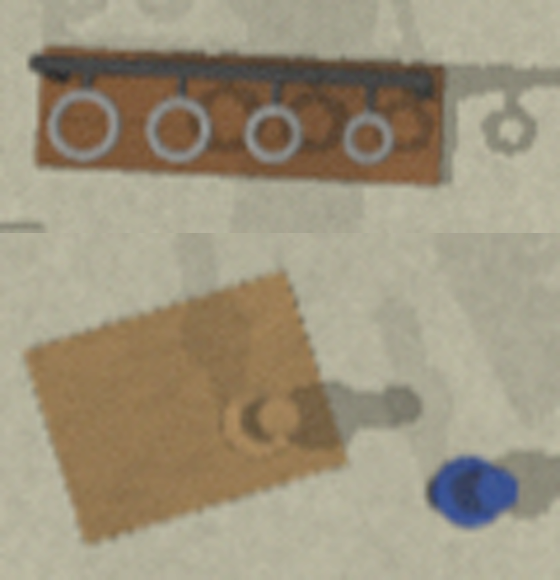

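```bash
cat >> h.py <<'E'
from scipy.spatial.transform import Rotation as Ro
def totool(d,rot): return Ro.from_rotvec(rot).inv().apply(d)
E
python3 - <<'E'
from h import *
from rig import manip,cams
import cv2
np.set_printoptions(precision=4,suppress=True)
p,W=cloud('top0.npz')
for u0,u1,v0,v1 in((412,440,215,250),):
    w=W[v0:v1,u0:u1].reshape(-1,3); m=w[(w[:,2]>.094)]; print('knob top cloud',m.mean(0),len(m))
print('knob ray',ray('top0.npz',(427.3,229.3),.1))
for x,y in((84,126),(179,129.5),(273.5,133.5),(368.5,137.5)):
    print('ring',ray('top0.npz',(225+(x+.5)/4.667-.5,195+(y+.5)/4.667-.5),.098))
s=manip.sense(); R=Ro.from_rotvec(s['tcp_rot']).as_matrix(); print(R)
T=cams.camera_info('wrist'); print(T['fx'],R.T@(T['cam_to_world'][:3,3]-s['ee_pos'])); print(R.T@T['cam_to_world'][:3,:3])
print(totool([.478-.243,-.288+.575,0],s['tcp_rot']))
E
```

```text
knob top cloud [ 0.4778 -0.2886  0.0993] 50
knob ray [ 0.4784 -0.2907  0.1   ]
ring [0.5073 0.2063 0.098 ]
ring [0.5044 0.1514 0.098 ]
ring [0.5012 0.0968 0.098 ]
ring [0.498  0.0419 0.098 ]
[[-0.9212 -0.3891 -0.0009]
 [-0.3891  0.9212  0.0017]
 [ 0.0001  0.0019 -1.    ]]
277.22210187930756 [ 0.0669  0.0014 -0.1629]
[[-0.0004 -0.9691 -0.2467]
 [ 1.     -0.0003 -0.0002]
 [ 0.0001 -0.2467  0.9691]]
[-0.3282  0.1729  0.0003]
```

Request:
jog_arm(series=[[1, -0.037, 0.019, 0, 0, 0, 0], [1, -0.073, 0.038, 0, 0, 0, 0], [1, -0.11, 0.058, 0, 0, 0, 0], [1, -0.146, 0.077, 0, 0, 0, 0], [1, -0.182, 0.096, 0, 0, 0, 0], [1, -0.218, 0.115, 0, 0, 0, 0], [1, -0.25, 0.132, 0, 0, 0, 0], [1, -0.27, 0.142, 0, 0, 0, 0]], squeeze=15)

```text
clock: 0.77
ee_pos: [0.4382, -0.337, 0.2223]
tcp_rot: [0.628, -3.078, -0.001]
ft_force: [-0.7, 0.2, -0.5]
gripper_width: 0.0867
grip_force: 0.0
```

Request:
jog_arm(series=[[1, -0.03, 0.016, 0, 0, 0, 0], [1, -0.05, 0.027, 0, 0, 0, 0], [1, -0.058, 0.031, 0, 0, 0, 0], [1, -0.058, 0.031, 0, 0, 0, 0]])

```text
clock: 1.1
ee_pos: [0.479, -0.2872, 0.2221]
tcp_rot: [0.628, -3.078, -0.001]
ft_force: [-0.7, -0.4, -0.5]
gripper_width: 0.087
grip_force: 0.0
```

```bash
cat > snap.py <<'E'
import sys; from rig import manip,cams; import cv2,numpy as np
n=sys.argv[1]; s=manip.sense(); ci=cams.camera_info('wrist'); p,d=cams.camera('wrist')
np.savez(n+'.npz',p=p,d=d,**ci); cv2.imwrite(f'pics/{n}.png',p[:,:,::-1]); print(s['clock'],s['ee_pos'],s['tcp_rot'],s['ft_force'],s['gripper_width'])
E
python3 snap.py w1
```

```text
1.1 [ 0.47900014 -0.28721975  0.22208695] [ 6.28074132e-01 -3.07759708e+00 -7.92311181e-04] [-0.69858422 -0.41224076 -0.47512709] 0.08697791023869611
```

View pics/w1.png

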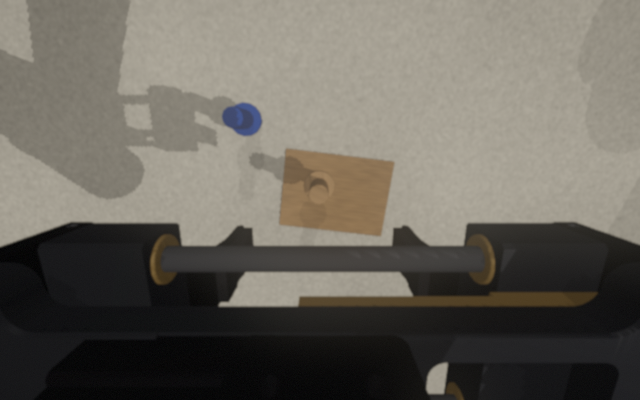

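The wrist view shows the dauber at about (319,189), nearly centred between the fingers, with the blue one at (242,119), well clear of them.

Run:
```python
from h import *
import cv2
np.set_printoptions(precision=4,suppress=True)
p,W=cloud('w1.npz')
w=W[165:215,295:345]; z=w[...,2]
for lo,hi in((.09,.11),(.045,.06)):
    m=(z>lo)&(z<hi); v,u=np.nonzero(m); print(lo,m.sum(),w[m].mean(0),(w[m].min(0)+w[m].max(0))/2,w[m].max(0)-w[m].min(0),u.mean()+295,v.mean()+165)
print(np.round(1000*z[5:45:2,10:40:2]).astype(int))
```

```text
0.09 343 [ 0.4761 -0.2914  0.1   ] [ 0.4769 -0.291   0.0965] [0.0215 0.0218 0.0126] 318.37609329446065 192.89504373177843
0.045 363 [ 0.471  -0.2931  0.0545] [ 0.4763 -0.291   0.0548] [0.0356 0.0371 0.0099] 319.1845730027548 180.43250688705234
[[                   3                    3                    3
                     2                    5                    4
                    51                   52                   53
                     3                    4                    4
                     4                    3                    4]
 [                   5                    3                    4
                     4                   54                   55
                    55                   54                   55
                    56                   54                   50
                     3                    4                    4]
 [                   4                    4                   54
                    54                   54                   55
                    55                   55                   55
         
[... 5024 characters left out ...]
         4                    5 -9223372036854775808
                     4                    4                    4
                     4                    4                    5
                     4                    3                    4
                     4                    2                    3]
 [                   3                    2                    4
                     4                    3                    3
                     5                    4                    4
                     1                    3                    4
                     4                    4 -9223372036854775808]]<stdin>:8: RuntimeWarning: invalid value encountered in cast
```

Request:
jog_arm(series=[[1, 0.003, -0.002, 0.03, 0, 0, 0], [1, 0.003, -0.002, 0.065, 0, 0, 0], [1, 0.003, -0.002, 0.1, 0, 0, 0], [1, 0.003, -0.002, 0.13, 0, 0, 0], [1, 0.003, -0.002, 0.15, 0, 0, 0], [1, 0.003, -0.002, 0.159, 0, 0, 0], [1, 0.003, -0.002, 0.161, 0, 0, 0], [1, 0.003, -0.002, 0.161, 0, 0, 0]])

```text
clock: 1.82
ee_pos: [0.4759, -0.2926, 0.0617]
tcp_rot: [0.622, -3.079, 0.0]
ft_force: [0.4, -0.4, 0.7]
gripper_width: 0.0874
grip_force: 0.0
```

Request:
jog_arm(series=[[0.6, 0, 0, 0, 0, 0, 0], [0.4, 0, 0, 0, 0, 0, 0], [0.3, 0, 0, 0, 0, 0, 0], [0.25, 0, 0, 0, 0, 0, 0], [0.2, 0, 0, 0, 0, 0, 0], [0.15, 0, 0, 0, 0, 0, 0], [0.1, 0, 0, 0, 0, 0, 0], [0.1, 0, 0, 0, 0, 0, 0]], squeeze=20)

```text
clock: 2.48
ee_pos: [0.4761, -0.2916, 0.0616]
tcp_rot: [-0.624, 3.079, -0.0]
ft_force: [-0.1, -0.2, -0.1]
gripper_width: 0.0416
grip_force: 0.0
```

Request:
jog_arm(series=[[0, 0, 0, 0, 0, 0, 0], [0, 0, 0, 0, 0, 0, 0], [0, 0, 0, 0, 0, 0, 0], [0, 0, 0, 0, 0, 0, 0], [0, 0, 0, 0, 0, 0, 0], [0, 0, 0, 0, 0, 0, 0]], squeeze=25)

```text
clock: 2.98
ee_pos: [0.4761, -0.2917, 0.0615]
tcp_rot: [0.624, -3.079, -0.0]
ft_force: [0.3, -0.4, 0.2]
gripper_width: 0.0215
grip_force: 25.0
```

Request:
jog_arm(series=[[0, 0, 0, -0.015, 0, 0, 0], [0, 0, 0, -0.045, 0, 0, 0], [0, 0, 0, -0.08, 0, 0, 0], [0, -0.006, 0.01, -0.11, 0, 0, 0], [0, -0.02, 0.033, -0.13, 0, 0, 0], [0, -0.038, 0.062, -0.135, 0, 0, 0], [0, -0.056, 0.092, -0.135, 0, 0, 0], [0, -0.074, 0.122, -0.135, 0, 0, 0]])

```text
clock: 3.65
ee_pos: [0.4966, -0.1492, 0.1971]
tcp_rot: [-0.622, 3.078, 0.0]
ft_force: [-0.0, 0.8, -0.7]
gripper_width: 0.0212
grip_force: 25.0
```

Request:
jog_arm(series=[[0, -0.018, 0.03, 0, 0, 0, 0], [0, -0.037, 0.06, 0, 0, 0, 0], [0, -0.055, 0.09, 0, 0, 0, 0], [0, -0.074, 0.121, 0, 0, 0, 0], [0, -0.093, 0.152, 0, 0, 0, 0], [0, -0.111, 0.182, 0, 0, 0, 0], [0, -0.129, 0.212, 0, 0, 0, 0], [0, -0.145, 0.24, 0, 0, 0, 0]])

```text
clock: 4.32
ee_pos: [0.5366, 0.129, 0.1962]
tcp_rot: [0.624, -3.078, -0.0]
ft_force: [1.1, 0.0, -0.8]
gripper_width: 0.0213
grip_force: 25.0
```

Request:
jog_arm(series=[[0, -0.015, 0.025, 0, 0, 0, 0], [0, -0.025, 0.04, 0, 0, 0, 0], [0, -0.028, 0.046, 0, 0, 0, 0], [0, -0.028, 0.046, 0, 0, 0, 0], [0, -0.028, 0.046, 0, 0, 0, 0]])

```text
clock: 4.73
ee_pos: [0.5443, 0.1796, 0.1961]
tcp_rot: [0.623, -3.078, 0.001]
ft_force: [0.5, 0.2, -1.2]
gripper_width: 0.0212
grip_force: 25.0
```

```bash
python3 snap.py w2
```

```text
4.7333 [0.54434827 0.17956411 0.19611913] [ 6.23181706e-01 -3.07764160e+00  8.33350376e-04] [ 0.45022184  0.17131456 -1.18780182] 0.021227556131560035
```

View pics/w2.png

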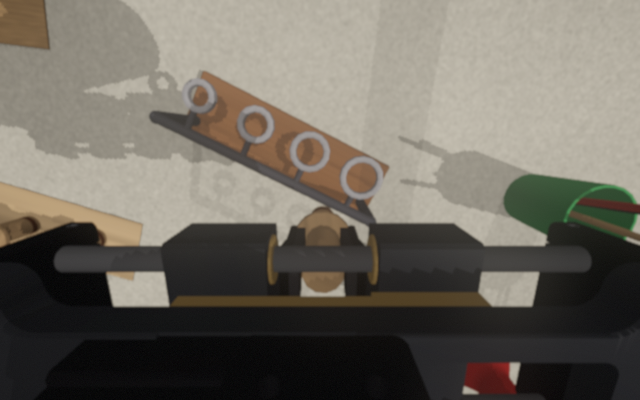

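The wrist view shows rings 1 to 4 at (362,178), (310,152), (255,125) and (199,96). The held dauber's barrel tip is near (322,209), and the beaker is at (560,200), well to the side.

Run:
```python
from h import *
import cv2
from scipy.optimize import least_squares
np.set_printoptions(precision=4,suppress=True)
z=np.load('w2.npz'); p,W=cloud('w2.npz')
rows,cols=np.mgrid[:400,:640]
cs=[]
for k,(c,r) in enumerate(zip([(362,178),(310,152),(255,125),(199,96)],[.018,.016,.014,.012])):
    c0=ray('w2.npz',c,.098)
    hsv=cv2.cvtColor(p,cv2.COLOR_RGB2HSV)
    m=(W[...,2]>.09)&(W[...,2]<.108)&(np.hypot(W[...,0]-c0[0],W[...,1]-c0[1])<r+.006)&(rows<210)
    # rays onto ring top plane
    Q=np.array([ray('w2.npz',(u,v),.098) for v,u in zip(*np.nonzero(m))])
    f=lambda c:np.hypot(Q[:,0]-c[0],Q[:,1]-c[1])-r
    s=least_squares(f,c0[:2],loss='soft_l1',f_scale=.002); s2=least_squares(lambda q:np.hypot(Q[:,0]-q[0],Q[:,1]-q[1])-q[2],[*s.x,r],loss='soft_l1',f_scale=.002)
    print(k+1,c0[:2],s.x,s2.x,len(Q),'z',np.median(W[m][:,2])); cs.append(s.x)
print(np.linalg.norm(np.diff(cs,axis=0),axis=1))
R=Ro.from_rotvec([.6232,-3.0776,.0008]).as_matrix(); L=(W-np.array([.54435,.17956,.19612]))@R
m=(rows<300)&(rows>195)&(abs(L[...,1])<.025)&(abs(L[...,0])<.035)&(L[...,2]<.075)&(L[...,2]>-.05)
pts=L[m]
for a in np.arange(-.045,.07,.005):
    q=pts[(pts[:,2]>=a)&(pts[:,2]<a+.005)]
    if len(q): print('z%.3f'%a,len(q),'x',q[:,0].min(),q[:,0].max(),'y',q[:,1].min(),q[:,1].max())
```

```text
1 [0.5069 0.2062] [0.5066 0.2048] [0.5065 0.2048 0.0179] 803 z 0.09823449334606182
2 [0.5036 0.1514] [0.5031 0.1507] [0.5031 0.1507 0.016 ] 736 z 0.09823249487580765
3 [0.5006 0.0962] [0.4996 0.0965] [0.4996 0.0965 0.0141] 732 z 0.09816624557957052
4 [0.4965 0.0423] [0.4962 0.0423] [0.4962 0.0423 0.0122] 739 z 0.09800161415831415
[0.0543 0.0543 0.0543]
z-0.045 68 x -0.009503063461502684 0.0028817761467525758 y -0.009310517049023893 0.012258440415809198
z-0.040 695 x -0.011753796561905793 0.0003166010201680227 y -0.009318462211883963 0.012259634733136503
z-0.035 28 x 0.010914193383454424 0.011903825876872177 y -0.019599818198881205 0.02272467082444087
z-0.030 146 x 0.008706642969336167 0.011986428967991082 y -0.019360140571450336 0.022359483637912195
z-0.025 203 x 0.006941625889798357 0.01206388016979669 y -0.017949449487090006 0.021112411464866764
z-0.020 210 x 0.005176325877200582 0.01172414700045416 y -0.017924352161944344 0.0209858421168569
z-0.015 223 x 0.002966506821385425 0.01189519534124501 y -0.01801250368896712 0.021125514901253323
z-0.010 196 x 0.001044532552074574 0.011777
[... 151 characters left out ...]
95010847
z-0.000 78 x 0.0014575013204120666 0.01507684306657739 y -0.00843242343926311 0.011956131042779474
z0.005 661 x -0.0005635349640291599 0.017750442415900715 y -0.014447452347762043 0.017421801780967593
z0.010 31 x 0.007824545345871993 0.017506245648703896 y -0.015292579583888834 0.012958812328264364
z0.040 8 x 0.007859139660190362 0.008918418055269769 y -0.0027417548673979828 0.004247675546235679
z0.045 33 x 0.005312888073616907 0.009101520859012025 y -0.00602659375116487 0.00911454770844048
z0.050 29 x 0.004930674478553596 0.009037750534270196 y -0.0069122951808038464 0.008451341568552002
z0.055 5 x 0.004384005749209679 0.00866080709141371 y -0.005421542742912183 0.00933015642170109
```

Request:
jog_arm(series=[[0, 0.013, 0.018, 0, 0, 0, 0], [0, 0.026, 0.036, 0, 0, 0, 0], [0, 0.026, 0.037, 0.01, 0, 0, 0], [0, 0.026, 0.037, 0.022, 0, 0, 0], [0, 0.026, 0.037, 0.026, 0, 0, 0], [0, 0.026, 0.037, 0.026, 0, 0, 0], [0, 0.026, 0.037, 0.026, 0, 0, 0]])

```text
clock: 5.37
ee_pos: [0.5068, 0.2033, 0.1706]
tcp_rot: [0.622, -3.079, 0.001]
ft_force: [0.4, -0.7, -0.5]
gripper_width: 0.0215
grip_force: 25.0
```

```bash
cat > fit.py <<'E'
# usage: fit.py snap ring_index ; offset of ring centre from dauber axis, in tool axes
import sys
from h import *
from rig import manip
from scipy.optimize import least_squares
np.set_printoptions(precision=4,suppress=True)
n=sys.argv[1]+'.npz'; k=int(sys.argv[2]); s=manip.sense()
R=Ro.from_rotvec(s['tcp_rot']).as_matrix(); p,W=cloud(n); L=(W-s['ee_pos'])@R; e=s['ee_pos']
rows,_=np.mgrid[:400,:640]
c0=totool(np.array([[.5072,.2034],[.5038,.149],[.5003,.0945],[.497,.0405]][k-1]+[.098])-e,s['tcp_rot'])+[0,.0015,0]
r=[.018,.016,.014,.012][k-1]
m=(W[...,2]>.092)&(W[...,2]<.104)&(abs(np.hypot(L[...,0]-c0[0],L[...,1]-c0[1])-r)<.0055)&(rows<250)
m&=~((abs(L[...,1]-.0015)<.016)&(L[...,0]<.012))|(m&(L[...,2]>.09)&False)|m
v,u=np.nonzero(m)
Q=np.array([ray(n,(a,b),.098) for a,b in zip(u,v)]); Q=(Q-e)@R
f=least_squares(lambda c:np.hypot(Q[:,0]-c[0],Q[:,1]-c[1])-r,c0[:2],loss='soft_l1',f_scale=.001)
fin=L[(rows>195)&(rows<300)&(L[...,2]>-.025)&(L[...,2]<-.002)&(abs(L[...,1])<.03)&(abs(L[...,0])<.02)]
cy=(fin[:,1].min()+fin[:,1].max())/2
col=L[(rows<260)&(L[...,2]>.004)&(L[...,2]<.015)&(abs(L[...,1]-.0015)<.021)&(abs(L[...,0])<.03)]
bar=L[(rows<260)&(L[...,2]>.035)&(L[...,2]<.06)&(abs(L[...,1]-cy)<.003)&(abs(L[...,0])<.02)]
cx=np.percentile(col[:,0],99.5)-.019
print('seen pts',len(Q),'az',np.degrees([np.arctan2(Q[:,1]-f.x[1],Q[:,0]-f.x[0]).min(),np.arctan2(Q[:,1]-f.x[1],Q[:,0]-f.x[0]).max()]),'resid',np.std(f.fun),'prior',c0[:2])
print('ring',f.x,'fingers cy',cy,'collar cx',cx,'collar y',(col[:,1].min()+col[:,1].max())/2,'barrel near x',len(bar) and np.percentile(bar[:,0],95))
print('MOVE',f.x-[cx,cy],'end z',e[2]-.0585,e)
E
python3 snap.py w3; python3 fit.py w3 1
```

```text
5.3667 [0.50683878 0.2033461  0.17057593] [ 6.22087581e-01 -3.07919445e+00  7.95121414e-04] [ 0.37599501 -0.68683181 -0.45263509] 0.02153605435158329
seen pts 535 az [-109.8439  114.8286] resid 0.001801607175957466 prior [0.     0.0012]
ring [0.0004 0.0018] fingers cy 0.0012795477960971524 collar cx -0.0011729715824368193 collar y 0.0010300796844474732 barrel near x 0.009481385910739796
MOVE [0.0016 0.0005] end z 0.11244032422195116 [0.5071 0.2037 0.1709]
```

View pics/w3.png

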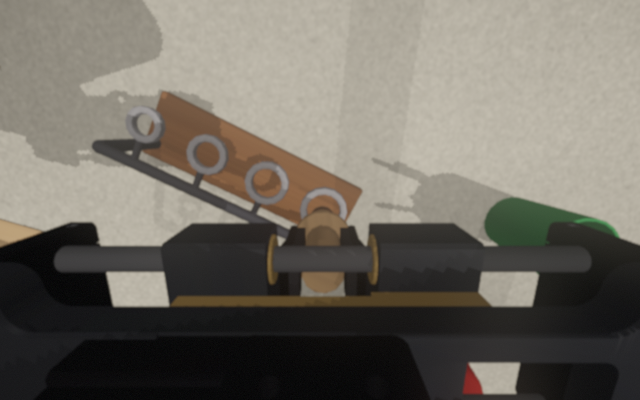

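Ring 1 sits directly below the barrel at (323,208), about 1 to 1.5 mm off. I'll correct that and lower slowly.

Request:
jog_arm(series=[[0, 0.0012, 0.0005, 0, 0, 0, 0], [0, 0.0012, 0.0005, 0.006, 0, 0, 0], [0, 0.0012, 0.0005, 0.011, 0, 0, 0], [0, 0.0012, 0.0005, 0.014, 0, 0, 0], [0, 0.0012, 0.0005, 0.016, 0, 0, 0], [0, 0.0012, 0.0005, 0.018, 0, 0, 0], [0, 0.0012, 0.0005, 0.018, 0, 0, 0]])

```text
clock: 6.0
ee_pos: [0.5049, 0.2042, 0.152]
tcp_rot: [0.624, -3.078, 0.001]
ft_force: [-0.9, 0.1, -1.7]
gripper_width: 0.0216
grip_force: 25.0
```

Request:
jog_arm(series=[[0, 0, 0, 0.002, 0, 0, 0], [0, 0, 0, 0.004, 0, 0, 0], [0, 0, 0, 0.006, 0, 0, 0], [0, 0, 0, 0.007, 0, 0, 0], [0, 0, 0, 0.007, 0, 0, 0], [0, 0, 0, 0.007, 0, 0, 0]])

```text
clock: 6.5
ee_pos: [0.5052, 0.2042, 0.1455]
tcp_rot: [0.624, -3.079, 0.0]
ft_force: [1.4, -0.0, -0.6]
gripper_width: 0.0215
grip_force: 25.0
```

Request:
jog_arm(series=[[0, 0, 0, -0.013, 0, 0, 0], [0, 0, 0, -0.025, 0, 0, 0], [0, 0.006, -0.012, -0.026, 0, 0, 0], [0, 0.014, -0.028, -0.026, 0, 0, 0], [0, 0.021, -0.042, -0.026, 0, 0, 0], [0, 0.0246, -0.0492, -0.026, 0, 0, 0], [0, 0.0246, -0.0492, -0.026, 0, 0, 0], [0, 0.0246, -0.0492, -0.026, 0, 0, 0]])

```text
clock: 7.17
ee_pos: [0.5017, 0.1488, 0.1715]
tcp_rot: [-0.622, 3.079, 0.0]
ft_force: [-0.3, -0.5, -0.1]
gripper_width: 0.0211
grip_force: 25.0
```

```bash
python3 snap.py w4; python3 fit.py w4 2
```

```text
7.1667 [0.50174284 0.14877162 0.17147029] [-6.21959389e-01  3.07924288e+00  1.22596454e-04] [-0.32475559 -0.49636061 -0.14805017] 0.02114005879977757
seen pts 458 az [-107.8345  108.2741] resid 0.0018632378842096844 prior [-0.0016  0.0005]
ring [-0.0009  0.0008] fingers cy 0.0011166258102894792 collar cx -0.0012023380033991463 collar y 0.0007551344374135335 barrel near x 0.009367581217513549
MOVE [ 0.0003 -0.0003] end z 0.11301809992120826 [0.5019 0.1493 0.1715]
```

Ring 2 is aligned to within 0.5 mm.

Request:
jog_arm(series=[[0, 0, 0, 0.006, 0, 0, 0], [0, 0, 0, 0.011, 0, 0, 0], [0, 0, 0, 0.014, 0, 0, 0], [0, 0, 0, 0.016, 0, 0, 0], [0, 0, 0, 0.018, 0, 0, 0], [0, 0, 0, 0.019, 0, 0, 0], [0, 0, 0, 0.019, 0, 0, 0]])

```text
clock: 7.8
ee_pos: [0.5016, 0.1494, 0.1523]
tcp_rot: [0.624, -3.079, 0.0]
ft_force: [0.2, -0.3, -0.6]
gripper_width: 0.0212
grip_force: 25.0
```

Request:
jog_arm(series=[[0, 0, 0, 0.002, 0, 0, 0], [0, 0, 0, 0.004, 0, 0, 0], [0, 0, 0, 0.006, 0, 0, 0], [0, 0, 0, 0.007, 0, 0, 0], [0, 0, 0, 0.007, 0, 0, 0], [0, 0, 0, 0.007, 0, 0, 0]])

```text
clock: 8.3
ee_pos: [0.5017, 0.1493, 0.1455]
tcp_rot: [0.624, -3.079, 0.0]
ft_force: [-0.3, -0.0, -1.5]
gripper_width: 0.0212
grip_force: 25.0
```

Request:
jog_arm(series=[[0, 0, 0, -0.013, 0, 0, 0], [0, 0, 0, -0.025, 0, 0, 0], [0, 0.006, -0.012, -0.026, 0, 0, 0], [0, 0.014, -0.028, -0.026, 0, 0, 0], [0, 0.021, -0.042, -0.026, 0, 0, 0], [0, 0.0246, -0.0492, -0.026, 0, 0, 0], [0, 0.0246, -0.0492, -0.026, 0, 0, 0], [0, 0.0246, -0.0492, -0.026, 0, 0, 0]])

```text
clock: 8.97
ee_pos: [0.4982, 0.0941, 0.1715]
tcp_rot: [-0.622, 3.079, 0.0]
ft_force: [-0.1, -0.2, -0.8]
gripper_width: 0.0215
grip_force: 25.0
```

```bash
python3 snap.py w5; python3 fit.py w5 3; python3 snap.py w5b; python3 fit.py w5b 3
```

```text
8.9667 [0.49818177 0.09405011 0.17146971] [-6.22131191e-01  3.07921755e+00  2.00698433e-04] [-0.05303339 -0.18756056 -0.81165031] 0.021496645459243565
seen pts 392 az [-104.2645  104.3274] resid 0.0018688966504097255 prior [-0.0018  0.0007]
ring [-0.0008  0.0007] fingers cy 0.0010297647110353095 collar cx -0.0012050862558997712 collar y 0.000789088295215179 barrel near x 0.009278722448168221
MOVE [ 0.0004 -0.0003] end z 0.11300509068177925 [0.4983 0.0945 0.1715]
9.0167 [0.49831596 0.09450938 0.17150509] [-6.23194721e-01  3.07884115e+00  2.04080061e-04] [-0.391563    0.31463487 -1.47817483] 0.021296759855176556
seen pts 395 az [-105.9994  102.8658] resid 0.0018342611519415178 prior [-0.0017  0.0005]
ring [-0.0006  0.0004] fingers cy 0.0012691272638298678 collar cx -0.0014710940579694375 collar y 0.0008308770338436439 barrel near x 0.00909672988376365
MOVE [ 0.0009 -0.0009] end z 0.11300224311898921 [0.4983 0.0948 0.1715]
```

View pics/w5.png

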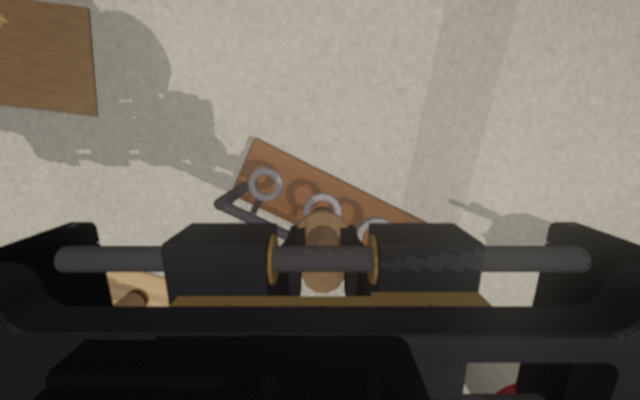

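Ring 3, near (322,207), is centred under the barrel. This fit has 1 mm clearance for a 20 mm barrel, so I'll lower it carefully.

Request:
jog_arm(series=[[0, 0.0005, -0.0004, 0, 0, 0, 0], [0, 0.0005, -0.0004, 0.006, 0, 0, 0], [0, 0.0005, -0.0004, 0.011, 0, 0, 0], [0, 0.0005, -0.0004, 0.013, 0, 0, 0], [0, 0.0005, -0.0004, 0.0145, 0, 0, 0], [0, 0.0005, -0.0004, 0.0155, 0, 0, 0], [0, 0.0005, -0.0004, 0.0165, 0, 0, 0], [0, 0.0005, -0.0004, 0.0165, 0, 0, 0]])

```text
clock: 9.73
ee_pos: [0.4978, 0.0939, 0.1549]
tcp_rot: [0.624, -3.079, 0.0]
ft_force: [0.3, 0.6, -1.7]
gripper_width: 0.0213
grip_force: 25.0
```

Request:
jog_arm(series=[[0, 0, 0, 0.0008, 0, 0, 0], [0, 0, 0, 0.0015, 0, 0, 0], [0, 0, 0, 0.0015, 0, 0, 0]])

```text
clock: 9.98
ee_pos: [0.4978, 0.0939, 0.1535]
tcp_rot: [0.624, -3.079, -0.0]
ft_force: [-0.2, 0.8, -0.8]
gripper_width: 0.021
grip_force: 25.0
```

Request:
jog_arm(series=[[0, 0, 0, 0.0008, 0, 0, 0], [0, 0, 0, 0.0015, 0, 0, 0], [0, 0, 0, 0.002, 0, 0, 0], [0, 0, 0, 0.002, 0, 0, 0]])

```text
clock: 10.32
ee_pos: [0.4978, 0.0939, 0.1514]
tcp_rot: [0.624, -3.079, 0.0]
ft_force: [0.4, 0.5, -1.1]
gripper_width: 0.0209
grip_force: 25.0
```

Request:
jog_arm(series=[[0, 0, 0, 0.001, 0, 0, 0], [0, 0, 0, 0.002, 0, 0, 0], [0, 0, 0, 0.003, 0, 0, 0], [0, 0, 0, 0.004, 0, 0, 0], [0, 0, 0, 0.005, 0, 0, 0], [0, 0, 0, 0.006, 0, 0, 0], [0, 0, 0, 0.006, 0, 0, 0]])

```text
clock: 10.9
ee_pos: [0.4978, 0.0939, 0.1453]
tcp_rot: [0.624, -3.079, 0.0]
ft_force: [0.1, 0.5, -1.0]
gripper_width: 0.0212
grip_force: 25.0
```

Ring 3 took it, with no measurable force, so this is the 20 mm barrel. Next is ring 4.

Request:
jog_arm(series=[[0, 0, 0, -0.01, 0, 0, 0], [0, 0, 0, -0.025, 0, 0, 0], [0, 0.006, -0.012, -0.026, 0, 0, 0], [0, 0.014, -0.028, -0.026, 0, 0, 0], [0, 0.021, -0.042, -0.026, 0, 0, 0], [0, 0.0246, -0.0492, -0.026, 0, 0, 0], [0, 0.0246, -0.0492, -0.026, 0, 0, 0], [0, 0.0246, -0.0492, -0.026, 0, 0, 0]])

```text
clock: 11.57
ee_pos: [0.4943, 0.0386, 0.1717]
tcp_rot: [-0.622, 3.079, 0.0]
ft_force: [0.7, 0.0, -1.1]
gripper_width: 0.0216
grip_force: 25.0
```

```bash
python3 snap.py w6; python3 fit.py w6 4
```

```text
11.5667 [0.49433291 0.03857768 0.17170141] [-6.21924580e-01  3.07908979e+00  2.30647338e-04] [ 0.71116047  0.04156999 -1.09522584] 0.021585928369084375
seen pts 310 az [-102.0137   99.4458] resid 0.0017862490165480407 prior [-0.0029  0.0019]
ring [-0.0011  0.0011] fingers cy 0.0011147506112758158 collar cx -0.0013285814162617288 collar y 0.0010266554708830578 barrel near x 0.009072145074555735
MOVE [ 0.0002 -0.    ] end z 0.11315661525534726 [0.4944 0.039  0.1717]
```

Request:
jog_arm(series=[[0, 0, 0, 0.005, 0, 0, 0], [0, 0, 0, 0.009, 0, 0, 0], [0, 0, 0, 0.012, 0, 0, 0], [0, 0, 0, 0.0135, 0, 0, 0], [0, 0, 0, 0.0145, 0, 0, 0], [0, 0, 0, 0.0145, 0, 0, 0]])

```text
clock: 12.12
ee_pos: [0.4942, 0.0391, 0.1567]
tcp_rot: [0.624, -3.078, 0.0]
ft_force: [-0.4, -0.2, -2.0]
gripper_width: 0.0211
grip_force: 25.0
```

Request:
jog_arm(series=[[0, 0, 0, 0.0003, 0, 0, 0], [0, 0, 0, 0.0006, 0, 0, 0], [0, 0, 0, 0.0006, 0, 0, 0]])

```text
clock: 12.37
ee_pos: [0.4944, 0.039, 0.1565]
tcp_rot: [-0.624, 3.079, 0.0]
ft_force: [0.1, -0.5, -1.2]
gripper_width: 0.0214
grip_force: 25.0
```

Request:
jog_arm(series=[[0, 0, 0, 0.0003, 0, 0, 0], [0, 0, 0, 0.0006, 0, 0, 0], [0, 0, 0, 0.0006, 0, 0, 0]])

```text
clock: 12.62
ee_pos: [0.4944, 0.039, 0.1559]
tcp_rot: [-0.624, 3.079, 0.0]
ft_force: [0.2, 0.3, -1.1]
gripper_width: 0.0214
grip_force: 25.0
```

Request:
jog_arm(series=[[0, 0, 0, 0.0003, 0, 0, 0], [0, 0, 0, 0.0006, 0, 0, 0], [0, 0, 0, 0.0006, 0, 0, 0]])

```text
clock: 12.87
ee_pos: [0.4947, 0.0391, 0.1555]
tcp_rot: [-0.624, 3.078, -0.0]
ft_force: [0.4, -0.8, -0.6]
gripper_width: 0.0215
grip_force: 25.0
```

Request:
jog_arm(series=[[0, 0, 0, 0.0003, 0, 0, 0], [0, 0, 0, 0.0005, 0, 0, 0], [0, 0, 0, 0.0005, 0, 0, 0]])

```text
clock: 13.12
ee_pos: [0.4948, 0.0391, 0.1552]
tcp_rot: [-0.624, 3.078, -0.0]
ft_force: [0.0, 0.8, 1.4]
gripper_width: 0.021
grip_force: 25.0
```

Request:
jog_arm(series=[[0, 0, 0, 0.0003, 0, 0, 0], [0, 0, 0, 0.0006, 0, 0, 0], [0, 0, 0, 0.0006, 0, 0, 0]])

```text
clock: 13.37
ee_pos: [0.495, 0.0391, 0.1549]
tcp_rot: [-0.624, 3.077, -0.0]
ft_force: [0.7, 0.8, 3.6]
gripper_width: 0.0213
grip_force: 25.0
```

Ring 4 stops it, at roughly 5 N contact. I'll lift and go back to ring 3.

Request:
jog_arm(series=[[0, 0, 0, -0.006, 0, 0, 0], [0, 0, 0, -0.0174, 0, 0, 0], [0, -0.006, 0.012, -0.0174, 0, 0, 0], [0, -0.014, 0.028, -0.0174, 0, 0, 0], [0, -0.021, 0.042, -0.0174, 0, 0, 0], [0, -0.0246, 0.0492, -0.0174, 0, 0, 0], [0, -0.0246, 0.0492, -0.0174, 0, 0, 0], [0, -0.0246, 0.0492, -0.0174, 0, 0, 0]])

```text
clock: 14.03
ee_pos: [0.4971, 0.0938, 0.171]
tcp_rot: [0.624, -3.077, 0.0]
ft_force: [0.9, -0.3, -0.3]
gripper_width: 0.0214
grip_force: 25.0
```

```bash
python3 snap.py w7; python3 fit.py w7 3
python3 - <<'E'
from h import *
from rig import manip
np.set_printoptions(precision=4,suppress=True)
for n,e in(('w5',[.4983,.0943,.1715]),('w7',manip.sense()['ee_pos'])):
    p,W=cloud(n+'.npz'); L=(W-e)@Ro.from_rotvec([.623,-3.079,0]).as_matrix()
    for a,b in((.012,.03),(.035,.045),(.045,.055),(.052,.06)):
        q=L[(abs(L[...,1]-.0012)<.003)&(abs(L[...,0])<.02)&(L[...,2]>a)&(L[...,2]<b)]; print(n,a,len(q),np.median(q,0) if len(q) else '')
    q=L[(abs(L[...,1]-.0012)<.009)&(abs(L[...,0])<.02)&(L[...,2]>0)&(L[...,2]<.012)]; print('collar top z',np.median(q[:,2]))
E
```

```text
14.0333 [0.49713938 0.09375428 0.17098998] [ 6.24229041e-01 -3.07698548e+00  3.88271478e-04] [ 0.85574437 -0.33034141 -0.29480723] 0.0213929471524041
seen pts 370 az [-100.5123   99.6787] resid 0.001829398538701051 prior [-0.0034  0.0013]
ring [-0.0023  0.0012] fingers cy 0.0018096196801421303 collar cx -0.0016543562556764965 collar y 0.0017258529189043267 barrel near x 0.008756459393109595
MOVE [-0.0007 -0.0006] end z 0.11257471784868842 [0.4972 0.0934 0.1711]
w5 0.012 2 [0.0172 0.0007 0.0122]
w5 0.035 6 [0.0088 0.0013 0.0441]
w5 0.045 26 [0.0089 0.0013 0.0493]
w5 0.052 10 [0.0088 0.0013 0.0535]
collar top z 0.0068662204323630275
w7 0.012 0 
w7 0.035 7 [0.0085 0.0007 0.0439]
w7 0.045 26 [0.0085 0.0011 0.0496]
w7 0.052 7 [0.0085 0.0014 0.0536]
collar top z 0.007015120360119386
```

Request:
jog_arm(series=[[0, -0.0007, -0.0003, 0, 0, 0, 0], [0, -0.0007, -0.0003, 0.006, 0, 0, 0], [0, -0.0007, -0.0003, 0.011, 0, 0, 0], [0, -0.0007, -0.0003, 0.0135, 0, 0, 0], [0, -0.0007, -0.0003, 0.0155, 0, 0, 0], [0, -0.0007, -0.0003, 0.017, 0, 0, 0], [0, -0.0007, -0.0003, 0.0185, 0, 0, 0], [0, -0.0007, -0.0003, 0.0185, 0, 0, 0]])

```text
clock: 14.75
ee_pos: [0.4985, 0.0938, 0.1527]
tcp_rot: [0.624, -3.078, 0.0]
ft_force: [0.5, 0.5, -1.2]
gripper_width: 0.0216
grip_force: 25.0
```

Request:
jog_arm(series=[[0, 0, 0, 0.001, 0, 0, 0], [0, 0, 0, 0.002, 0, 0, 0], [0, 0, 0, 0.003, 0, 0, 0], [0, 0, 0, 0.0045, 0, 0, 0], [0, 0, 0, 0.006, 0, 0, 0], [0, 0, 0, 0.006, 0, 0, 0]])

```text
clock: 15.25
ee_pos: [0.4984, 0.0938, 0.1467]
tcp_rot: [0.624, -3.078, 0.0]
ft_force: [0.6, -0.2, -1.0]
gripper_width: 0.0211
grip_force: 25.0
```

Request:
jog_arm(series=[[0, 0, 0, 0.003, 0, 0, 0], [0, 0, 0, 0.006, 0, 0, 0], [0, 0, 0, 0.009, 0, 0, 0], [0, 0, 0, 0.012, 0, 0, 0], [0, 0, 0, 0.015, 0, 0, 0], [0, 0, 0, 0.018, 0, 0, 0], [0, 0, 0, 0.018, 0, 0, 0]])

```text
clock: 15.83
ee_pos: [0.4981, 0.0937, 0.1282]
tcp_rot: [0.623, -3.078, 0.0]
ft_force: [0.3, 0.5, -1.0]
gripper_width: 0.0214
grip_force: 25.0
```

Request:
jog_arm(series=[[0, 0, 0, 0.003, 0, 0, 0], [0, 0, 0, 0.006, 0, 0, 0], [0, 0, 0, 0.009, 0, 0, 0], [0, 0, 0, 0.0115, 0, 0, 0], [0, 0, 0, 0.0135, 0, 0, 0], [0, 0, 0, 0.0135, 0, 0, 0]])

```text
clock: 16.33
ee_pos: [0.4983, 0.0938, 0.115]
tcp_rot: [0.623, -3.078, 0.0]
ft_force: [-0.5, -0.1, -1.6]
gripper_width: 0.0214
grip_force: 25.0
```

Nearly home. I'll creep down until the collar touches.

Request:
jog_arm(series=[[0, 0, 0, 0.0006, 0, 0, 0], [0, 0, 0, 0.0012, 0, 0, 0], [0, 0, 0, 0.0018, 0, 0, 0], [0, 0, 0, 0.0018, 0, 0, 0]])

```text
clock: 16.67
ee_pos: [0.4986, 0.0939, 0.1137]
tcp_rot: [-0.624, 3.079, 0.0]
ft_force: [-0.2, 0.2, -1.1]
gripper_width: 0.0213
grip_force: 25.0
```

Request:
jog_arm(series=[[0, 0, 0, 0.0004, 0, 0, 0], [0, 0, 0, 0.0008, 0, 0, 0], [0, 0, 0, 0.0012, 0, 0, 0], [0, 0, 0, 0.0012, 0, 0, 0]])

```text
clock: 17.0
ee_pos: [0.4985, 0.0939, 0.1125]
tcp_rot: [0.624, -3.079, 0.0]
ft_force: [0.4, -0.6, -1.4]
gripper_width: 0.0212
grip_force: 25.0
```

Request:
jog_arm(series=[[0, 0, 0, 0.0004, 0, 0, 0], [0, 0, 0, 0.0007, 0, 0, 0], [0, 0, 0, 0.0007, 0, 0, 0]])

```text
clock: 17.25
ee_pos: [0.4986, 0.0939, 0.1118]
tcp_rot: [0.624, -3.079, 0.0]
ft_force: [0.9, 0.0, -0.7]
gripper_width: 0.0212
grip_force: 25.0
```

Request:
jog_arm(series=[[0, 0, 0, 0.0004, 0, 0, 0], [0, 0, 0, 0.0006, 0, 0, 0], [0, 0, 0, 0.0006, 0, 0, 0]])

```text
clock: 17.5
ee_pos: [0.4987, 0.0939, 0.1115]
tcp_rot: [-0.624, 3.079, -0.0]
ft_force: [-0.8, -0.4, 0.9]
gripper_width: 0.0217
grip_force: 25.0
```

Request:
jog_arm(series=[[0, 0, 0, 0.0003, 0, 0, 0], [0, 0, 0, 0.0004, 0, 0, 0], [0, 0, 0, 0.0004, 0, 0, 0]])

```text
clock: 17.75
ee_pos: [0.4987, 0.0939, 0.1115]
tcp_rot: [-0.624, 3.078, -0.0]
ft_force: [-2.4, -0.2, 5.5]
gripper_width: 0.0212
grip_force: 25.0
```

Request:
jog_arm(series=[[0.3, 0, 0, 0, 0, 0, 0], [0.35, 0, 0, 0, 0, 0, 0], [0.45, 0, 0, 0, 0, 0, 0], [0.6, 0, 0, 0, 0, 0, 0], [0.7, 0, 0, 0, 0, 0, 0], [0.7, 0, 0, 0, 0, 0, 0], [0.7, 0, 0, 0, 0, 0, 0], [0.7, 0, 0, 0, 0, 0, 0]])

```text
clock: 18.42
ee_pos: [0.4986, 0.0939, 0.1108]
tcp_rot: [0.624, -3.079, -0.0]
ft_force: [-0.5, 0.5, -0.3]
gripper_width: 0.0586
grip_force: 0.0
```

Request:
jog_arm(series=[[0.7, 0, 0, -0.01, 0, 0, 0], [0.7, 0, 0, -0.03, 0, 0, 0], [0.7, 0, 0, -0.06, 0, 0, 0], [0.7, 0, 0, -0.09, 0, 0, 0], [0.7, 0, 0, -0.1, 0, 0, 0], [0.7, 0, 0, -0.1, 0, 0, 0]])

```text
clock: 18.92
ee_pos: [0.5005, 0.0946, 0.2149]
tcp_rot: [-0.623, 3.071, 0.003]
ft_force: [0.2, -0.0, -0.5]
gripper_width: 0.0607
grip_force: 0.0
```

```bash
python3 snap.py w8
python3 - <<'E'
from rig import cams; import cv2,numpy as np
from h import *
np.set_printoptions(precision=4,suppress=True)
p,d=cams.camera('side'); cv2.imwrite('pics/s8.png',cv2.resize(p[150:350,230:550,::-1],(800,500)))
p,W=cloud('w8.npz'); r,_=np.mgrid[:400,:640]
g=(np.hypot(W[...,0]-.499,W[...,1]-.095)<.025)&(r<250)
for a,b in((.094,.099),(.099,.11),(.14,.16)):
    w=W[g&(W[...,2]>a)&(W[...,2]<b)]; print(a,len(w),w.mean(0) if len(w) else '',w.min(0),w.max(0),np.median(w[:,2]))
E
```

```text
18.9167 [0.50046262 0.09460864 0.2149135 ] [-6.22878955e-01  3.07104450e+00  2.55216971e-03] [ 0.23886732 -0.04503751 -0.48173555] 0.06072456011407658
0.094 3 [0.5232 0.0923 0.0962] [0.5228 0.0913 0.095 ] [0.5238 0.093  0.097 ] 0.09655120030687925
0.099 515 [0.4932 0.0932 0.1045] [0.4806 0.077  0.0991] [0.5156 0.1145 0.11  ] 0.10446031012553975
0.14 525 [0.498  0.0953 0.1498] [0.4882 0.0848 0.14  ] [0.5097 0.1064 0.1523] 0.1503929139063102
```

View pics/s8.png

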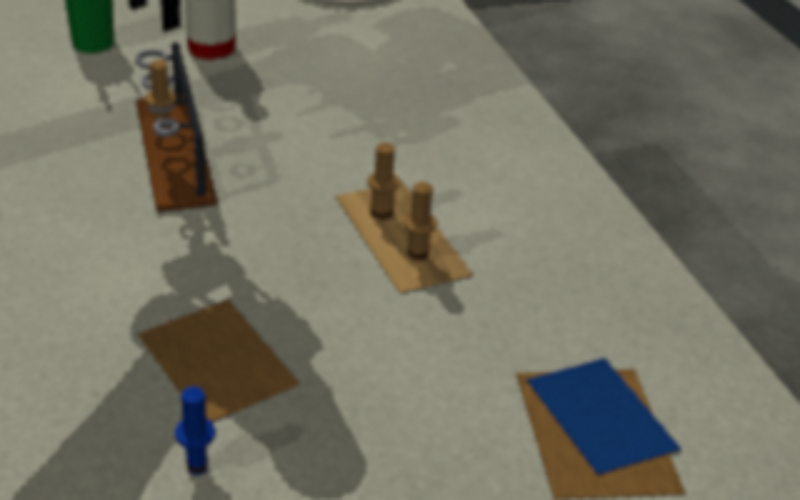

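The side view shows the dauber hanging upright in the third ring at (159,85), the card empty at (215,355), and both board daubers still standing. The collar top measures 104.5 mm and the knob top 150.4 mm, against the expected 104 and 150 mm. The gripper is clear of it, so I'm handing in.

```bash
python3 -c "
from rig import manip; print(manip.close_job())"
```

```text
the job is handed in; nothing more can be done
None
```

The card's dauber passed rings 1 to 3, was stopped by ring 4 at about 5 N, and now hangs with its collar seated in ring 3; the job is handed in at about 19 s, with no verdict returned.

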